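# Close the tape-roll holder and set its knurled screw a quarter turn off the stop

### The arm

A 6-joint arm with a two-finger parallel gripper is mounted at the origin on a cart in front of the work surface, level with it; the furniture and walls round the work are solid. World frame = base frame: x ahead of the robot, y to its left, z up, the work surface at z = 0. Lengths are in m, angles in rad, forces in N, time in s.
With the tool pointing down it reaches from about 0.275 to 0.875 m from the base axis. Payload 12.5 kg.
Tool frame: the origin (TCP) lies on the centre line of the jaws, within the pads' length; the fingertips stand r.finger_overhang ahead of it and the grasp point (between the pads) lies 3 mm ahead of it (r.finger_overhang is the distance from the TCP to the fingertips, in m); z points along the fingers, y is the line along which they close (so a half turn about z gives the same grasp; the last joint's range is limited). The gripper opens to 85 mm and grips with 20 to 120 N. Pads are 22 mm wide; open, the fingers measure 114 mm over their backs; the gripper's body (76 mm by 85 mm) begins 54 mm behind the grasp point. The pads swing forward as they close: fully open they stand 13 mm farther back than shut.
Start: joints at [1.226, 0.351, 1.652, -0, 1.139, -0.085], TCP at [0.141, 0.532, 0.253] pointing down, gripper open.
Joint ranges: [-2.75, 2.75], [-0.79, 2.1], [0.01, 2.65], [-1.57, 4.71], [0.07, 3.14], [-2.87, 2.87]. Speed limits (rad/s): [2.22, 2.22, 2.79, 3.14, 3.14, 3.14].

### API

Orientations are given as a unit quaternion [x, y, z, w].
In Python, from cell import r, optics gives the robot as it stands. The module is installed in compiled form; this text tells all that it offers. Calls block until the motion is done:
- r.move_to(position, orientation): joint-space move of the TCP to a pose.
- r.move_linear(position, rot=None, vel=0.15): straight line of the TCP; rot=None keeps the orientation; vel is the mean speed in m/s.
- r.set_joints(angles): joint-space move.
- r.set_gripper(opening, squeeze=None): opening from 0.0 (shut) to 1.0 (fully open); squeeze is the grip in N (None keeps the last); returns when the fingers have stopped.
- r.sleep(seconds).
- r.inverse_kinematics(position, orientation): joint angles nearest the present ones, or None.
- optics.get_image(name): name is "side" or "top"; returns a dict with "pixels" (420x560x3 uint8, red, green, blue), "depth" (420x560 float32, m along the optical axis (not along the pixel's ray), 0 where there is no reading), "fx", "fy", "cx", "cy" (pixels), "camera_from_world" (4x4, takes a point from world to camera coordinates). Camera axes: x right, y down, z forward; pixel columns grow to the right and rows downward; lengths in m; the calibration is good to about 2 mm. A picture is of the moment at which its call begins.
A pose or a line that the arm cannot do raises r.PlanningError and nothing moves.
- r.hand_in(): hands the job in; it is judged then, once.
Readings, each from a call of its own:
- r.current_t(): time.
- r.current_q(): joint angles.
- r.current_qvel(): joint speeds.
- r.current_effort(): joint torques, N m.
- r.current_tool_pos(): TCP position.
- r.current_ee_rot(): TCP orientation.
- r.current_contact_force(): force on the tool from outside, world axes, zero at the start.
- r.current_torque(): the same for the moment, N m.
- r.current_opening(): opening from 0.0 (shut) to 1.0 (fully open).
- r.current_finger_force(): force on a finger pad.
Only numpy, scipy, OpenCV 4.12 (cv2) and the standard library are available. Lean on these libraries where they do the work, as an engineer would, in place of code of your own. Each camera call takes 0.05 s, during which the arm holds its last target. There are 200 camera calls.

### The job

The tape roll is already on its holder: swing the keeper arm fully shut over it, against its stop lug, then screw the knurled thumb screw down (clockwise) until it bottoms out. Then back the screw off a quarter turn, so that the roll can still turn, and finish with the gripper still holding the screw head there, the arm still shut. Leave the tape roll on its spindle and do not disturb the things lying around.

Things in the scene. Friction and masses are not known exactly. Their poses are not given: they have to be found in the camera images.
- roll_holder: Tape-roll holder, screwed to the bench. Grey base plate 110 (x) x 240 (y) x 12 mm, y from -115 to +125 mm. Origin: underside of the base, on the axis of the tape spindle; z up. The arm's pivot is a post at (0, -80) mm in this frame. A rest post at (0, +98) mm, top 42 mm, carries the shut arm's end; its stop lug, 62 mm high, stands at x +14.5 to +22.5 mm, y +89 to +107 mm. The near side, where the open arm points, is -x.
- keeper_arm (a joint): Angle of the flat aluminium keeper arm about its upright pivot, rad: 0 = shut, lying along the holder's +y over the roll with its end against the stop lug; grows counter-clockwise seen from above (end swings towards the holder's -x), at most 1.2. At angle a the arm points from the pivot along (-sin a, cos a) in the holder's frame. Stiff, it stays where it is left: about 0.3 N m, some 2 N at the pin. Arm 26 mm wide, 185 mm long, 42 to 50 mm above the bench.
- keeper_pin (a point): Middle of the upright round steel pin (16 mm thick) by which the arm is swung, 145 mm from the pivot; this point is 68 mm above the bench. The pin reaches from 50 to 84 mm above the bench (its foot, up to 55 mm, is a 21 mm collar). The arm ends 40 mm beyond it.
- keeper_screw (a joint): Turn of the knurled thumb screw relative to the arm, rad: 0 = bottomed out (its collar sits hard on the arm's boss: a hard stop), grows as it is unscrewed (counter-clockwise seen from above), at most 3.8. Right-hand thread, 3 mm a turn; starts between 1.8 and 3.0; needs about 0.05 N m and stays where it is left. A raised ridge on top of the head points from its middle to the rim; at 0 it points along the arm, away from the pivot.
- screw_head: Knurled round steel head of the thumb screw, 32 mm across, 22 mm high, standing upright through the arm 80 mm from the pivot and 65 mm from the pin (so right above the spindle when the arm is shut). Origin: on its axis 6 mm below the head's lower edge, 58 mm above the bench when bottomed out, so the head then reaches from 64 to 86 mm. It carries a rubber pad under the arm that ends just above the roll when bottomed out. Its y axis is the direction of the ridge.
- screw_grip (a point): Middle of the knurled head on its axis, the height to grip it: 75 mm above the bench when bottomed out, 0.48 mm more for each rad unscrewed.
- tape_roll: Roll of paper tape, 54 mm across, 18 mm high, lying on the holder's turntable round the spindle (17 mm thick, 15 mm high, above the turntable). Origin: centre of the underside, 16 mm above the bench.
- brown_pliers: Bystander: brown-handled pliers lying flat on the bench, 125 x 53 x 12 mm. Origin: centre of the underside.
- flux_brush: Bystander: small brush with a wooden handle lying on the bench, 151 x 12 x 11 mm. Origin: centre of the underside.
- screw_dish: Bystander: round white dish with screws, 92 mm across, 18 mm high. Origin: centre of the underside.
- relay_board: Bystander: small circuit board lying on the bench, 50 x 70 x 17 mm. Origin: centre of the underside.
- capacitor: Bystander: dark upright cylinder capacitor, 22 mm across, 32 mm high. Origin: centre of the underside.
Not all that is in view belongs to the job. What is shaped like the tape_roll but purple or red is not meant.

How it is judged:
On the way, in this order (a step that is already met when the one before it is completed fails the run):
1. the keeper arm is shut against its stop (value of joint keeper_arm below 0.06 rad), for 0.2 s.
2. the screw has been turned down until it bottomed out, with the arm shut (value of joint keeper_screw below 0.08 rad and value of joint keeper_arm below 0.1 rad), for 0.1 s.
At the end, for the whole second after the job is handed in: The screw stands a quarter turn (90 degrees, within 20) off its stop and is still, the fingers hold its head (over 1 N), the keeper arm is shut (within 0.08 rad), and the roll lies flat on its spindle (within 6 mm) (value of joint keeper_screw between 1.221 and 1.921 rad and velocity of joint keeper_screw between -0.2 and 0.2 rad/s and value of joint keeper_arm below 0.08 rad and contact force between the fingers and screw_head above 1 N and horizontal distance between tape_roll and roll_holder below 0.006 m and z of tape_roll in the frame of roll_holder below 0.021 m and angle between tape_roll's own z axis and vertical below 0.1 rad); the arm keeps its last pose, push and grip.
It fails at once if a thing lying around the holder is moved more than 25 mm (distance of any of brown_pliers, flux_brush, screw_dish, relay_board, capacitor from where it was at the start of the episode above 0.025 m).
It also fails if it takes over 54 s, if anything falls off the work surface, if the arm or the gripper's body presses on something with over 40 N, if the wrist force passes 120 N, or if a joint passes its speed limit or range.

## Working session

There is one attempt and no reset: what is moved stays moved. The work goes in short steps, each a Python script; the robot and the scene stay as the last script left them, time stands still between calls to the robot, and variables do not carry over. Pictures are saved under pics/ and viewed, at most 10 in all, crops included, and the job is handed in when it is done.

```bash
mkdir -p pics; cat > h.py <<'E'
import numpy as np, cv2
from cell import r, optics
def shot(n, tag):
    d=optics.get_image(n); cv2.imwrite(f'pics/{tag}.png', d['pixels'][:,:,::-1]); np.savez(f'pics/{tag}.npz',**d); return d
def ray(d,u,v,z):
    T=np.linalg.inv(d['camera_from_world']); c=T[:3,3]
    w=T[:3,:3]@np.array([(u-d['cx'])/d['fx'],(v-d['cy'])/d['fy'],1]); return c+w*(z-c[2])/w[2]
def proj(d,p):
    q=d['camera_from_world']@np.append(p,1); return np.array([d['fx']*q[0]/q[2]+d['cx'],d['fy']*q[1]/q[2]+d['cy']])
def cloud(d):
    z=d['depth']; v,u=np.mgrid[:z.shape[0],:z.shape[1]]
    P=np.stack([(u-d['cx'])/d['fx']*z,(v-d['cy'])/d['fy']*z,z,np.ones_like(z)],-1)
    P=(P@np.linalg.inv(d['camera_from_world']).T)[...,:3]; P[z==0]=np.nan; return P
E
python3 - <<'E'
from h import *
for n in ('top','side'):
    d=shot(n,n+'0'); print(n,np.linalg.inv(d['camera_from_world'])[:3].round(3).tolist(),d['fx'])
print(r.finger_overhang,r.current_t(),r.current_ee_rot())
E
```

```text
top [[-0.015, -0.991, 0.135, 0.385], [-1.0, 0.015, 0.003, 0.121], [-0.005, -0.135, -0.991, 0.924]] 440.0329701327924
side [[0.967, -0.094, 0.236, 0.318], [-0.254, -0.385, 0.887, -0.604], [0.007, -0.918, -0.397, 0.416]] 493.5932129403577
0.022 0.1 [ 1.29518185e-01  9.91576904e-01 -5.19843395e-04 -1.09985455e-04]
```

View pics/top0.png

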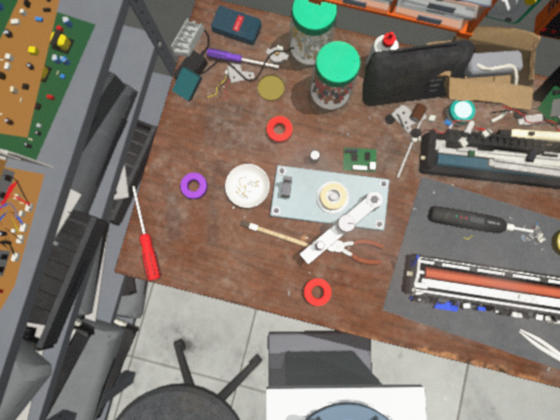

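View pics/side0.png

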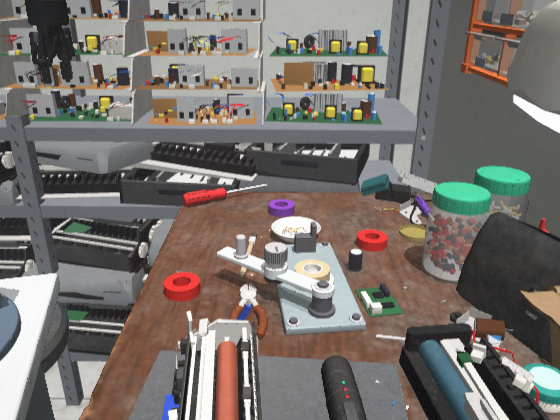

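Top view: grey holder at about (330,197), with the pivot at (375,200), the rest post and lug at (285,187) and the open arm running to (307,257). The pin is near (320,243) and the screw near (347,225).

Candidates for the roll: cream ring on the holder at (333,196), red rings at (280,128) and (318,292), purple ring at (193,185). By the description it is the cream one. Upright knobs on the arm: pivot cap (375,200), screw (347,225), pin (320,243). The lone upright capacitor is at (314,156).

Next I check these in a close crop.

```bash
python3 - <<'E'
from h import *
d=dict(np.load('pics/top0.npz')); s=dict(np.load('pics/side0.npz'))
a=cv2.resize(d['pixels'][160:275,255:400],None,fx=5,fy=5,interpolation=3)[:,:,::-1]
cv2.imwrite('pics/c1.png',a[:590])
b=cv2.resize(s['pixels'][220:335,210:370],None,fx=5,fy=5,interpolation=3)[:,:,::-1]
cv2.imwrite('pics/c2.png',b[:590])
P=cloud(d); px=d['pixels']
hsv=cv2.cvtColor(px,cv2.COLOR_RGB2HSV)
# base plate top by depth
m=((abs(P[...,2]-.012)<.004)&(hsv[...,1]<90)).astype(np.uint8); m[:160]=0;m[235:]=0;m[:,:265]=0;m[:,395:]=0
q=np.argwhere(m)[:,::-1]; W=np.array([ray(d,u,v,.012) for u,v in q]); R=cv2.minAreaRect(W[:,:2].astype(np.float32)); print('plate',R,len(q))
# roll
m=((hsv[...,0]>15)&(hsv[...,0]<35)&(hsv[...,1]>35)&(hsv[...,2]>150)).astype(np.uint8);m[:175]=0;m[218:]=0;m[:,:305]=0;m[:,365:]=0
q=np.argwhere(m)[:,::-1];print('roll',q.mean(0),q.min(0),q.max(0),[ray(d,*c,.034).round(4) for c in (q.mean(0),(q.min(0)+q.max(0))/2)])
# arm/high parts by height
for lo,hi in((.040,.056),(.06,.1)):
    m=((P[...,2]>lo)&(P[...,2]<hi)).astype(np.uint8);m[:160]=0;m[275:]=0;m[:,:265]=0;m[:,395:]=0
    n,_,st,ce=cv2.connectedComponentsWithStats(m)
    for i in range(1,n):
        if st[i,4]>15: print(lo,st[i].tolist(),ce[i].round(1),np.nanmedian(P[_==i],0).round(4))
E
```

```text
plate ((0.5394212603569031, 0.02772706001996994), (0.15423807501792908, 0.2640185058116913), 1.9771732091903687) 4393
roll [332.37016575 196.25966851] [320 184] [345 209] [array([0.5331, 0.0176, 0.034 ]), array([0.5326, 0.0174, 0.034 ])]
0.04 [281, 180, 10, 16, 119] [285.7 187.5] [0.5507 0.1125 0.0422]
0.04 [346, 192, 36, 32, 440] [364.3 206.6] [ 0.5078 -0.0434  0.0508]
0.04 [300, 221, 44, 42, 539] [320.9 243.3] [0.4371 0.0427 0.05  ]
0.06 [283, 176, 9, 5, 31] [287.4 177.5] [0.5671 0.1083 0.0619]
0.06 [337, 214, 18, 18, 249] [345.2 222.9] [0.4722 0.0009 0.0869]
0.06 [316, 241, 9, 8, 58] [319.6 244.5] [0.432  0.05   0.0835]
```

View pics/c1.png

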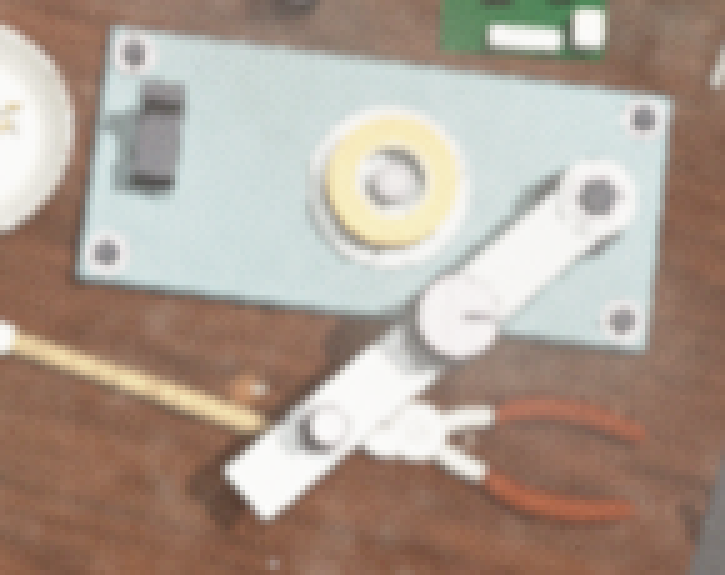

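View pics/c2.png

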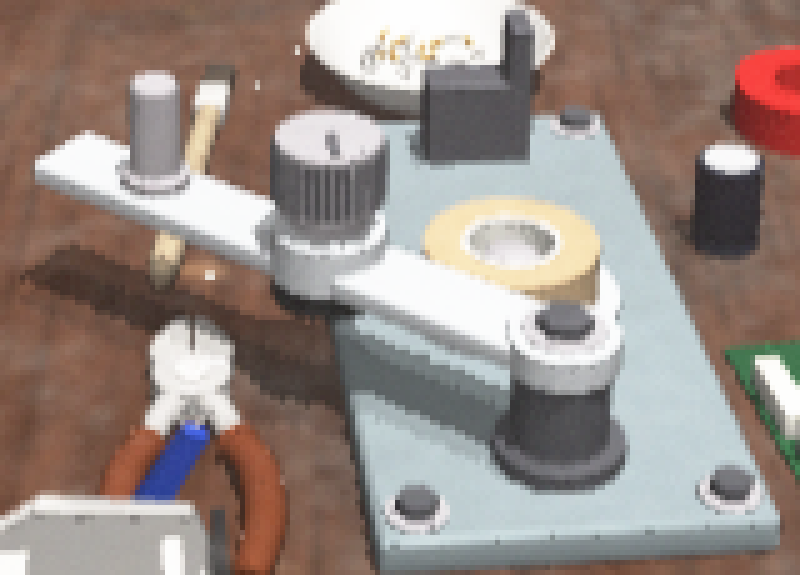

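The crops confirm it. The cream roll sits on the spindle at (333,196) and the arm is open by about 0.8 rad. The screw head is at (346,223) with its ridge pointing image-right, the pin at (320,245) and the lug at (287,178). Now the exact geometry.

```bash
cat >> h.py <<'E'
from scipy.spatial.transform import Rotation as Ro
def rot(phi): # tool down, closing axis (tool y) along world angle phi
    y=np.array([np.cos(phi),np.sin(phi),0]); z=np.array([0,0,-1.]); return Ro.from_matrix(np.stack([np.cross(y,z),y,z],1)).as_quat()
E
python3 - <<'E'
from h import *
d=dict(np.load('pics/top0.npz')); s=dict(np.load('pics/side0.npz'))
c=[ray(d,255+u/5,160+v/5,.012)[:2] for u,v in((112,27),(672,98),(645,350),(78,280))]
print('corners',np.round(c,4).tolist())
e=(c[0]-c[1]+c[3]-c[2]); th=np.arctan2(e[1],e[0]); cen=np.mean(c,0); ey=e/np.hypot(*e); ex=np.array([ey[1],-ey[0]])
O=cen-ey*.005; print('ydir',th,'sizes',np.linalg.norm(c[0]-c[1]),np.linalg.norm(c[1]-c[2]),'origin plate',O)
print('pivot expect',O-ey*.08)
P=cloud(d)
def cen_h(lo,hi,box,D=d):
    Pp=cloud(D);m=(Pp[...,2]>lo)&(Pp[...,2]<hi);x0,x1,y0,y1=box;k=np.zeros_like(m);k[y0:y1,x0:x1]=1
    q=np.argwhere(m&k)[:,::-1]; (uc,r_)=cv2.minEnclosingCircle(q.astype(np.float32)); return q.mean(0),uc,np.nanmean(Pp[m&k],0)
for nm,lo,hi,box,z in(('screw',.084,.09,(335,357,212,234),.0872),('pin',.080,.088,(312,328,238,252),.084)):
    a,b,p=cen_h(lo,hi,box); print(nm,a,b,p.round(4),ray(d,*a,z).round(4),ray(d,*b,z).round(4))
for nm,(u,v),z in(('screw side',(210+328/5,220+137/5),.0872),('pin side',(210+154/5,220+80/5),.084),('pivot side',(210+566/5,220+322/5),.056)): print(nm,ray(s,u,v,z).round(4))
print('pivot top',ray(d,255+598/5,160+197/5,.056).round(4))
print('ridge', [ray(d,255+u/5,160+v/5,.088)[:2].round(4) for u,v in((463,317),(490,317))])
E
```

```text
corners [[0.6048, 0.1295], [0.5705, -0.1061], [0.4641, -0.0898], [0.497, 0.1452]]
ydir 1.4289028438992184 sizes 0.23814920628702008 0.10756407612385639 origin plate [0.53339794 0.01473654]
pivot expect [ 0.52208452 -0.06445946]
screw [345.66826923 222.62980769] (345.6111145019531, 222.5) [ 0.4729 -0.      0.0871] [ 0.4728 -0.      0.0872] [4.731e-01 1.000e-04 8.720e-02]
pin [319.81818182 244.4       ] (319.8947448730469, 244.34210205078125) [0.4323 0.0501 0.0836] [0.4323 0.0501 0.084 ] [0.4324 0.05   0.084 ]
screw side [ 0.474  -0.0036  0.0872]
pin side [0.434  0.0499 0.084 ]
pivot side [ 0.5249 -0.0655  0.056 ]
pivot top [ 0.5218 -0.0638  0.056 ]
ridge [array([ 0.4712, -0.0035]), array([ 0.4711, -0.0138])]
```

```bash
cat >> h.py <<'E'
piv=np.array([.522,-.0642]); yd=1.429; A0=.807
def pin(a): t=yd+a; return piv+.145*np.array([np.cos(t),np.sin(t)])
S=piv+.0802*np.array([np.cos(yd),np.sin(yd)])
E
python3 - <<'E'
from h import *
for k in(1,-1):
  for a in(A0,.4,0): 
    q=r.inverse_kinematics([*pin(a),.081],rot(yd+a+k*np.pi/2)); print(k,a,None if q is None else np.round(q,2))
for dphi in np.arange(-180,180,30):
    q=r.inverse_kinematics([*S,.08],rot(yd+np.radians(dphi))); print(dphi,None if q is None else np.round(q,2))
print(S)
E
```

```text
1 0.807 [ 0.01  0.44  2.07 -0.    0.64  2.48]
1 0.4 None
1 0 None
-1 0.807 [ 0.01  0.44  2.07 -0.    0.64 -0.66]
-1 0.4 [ 0.06  0.51  1.93 -0.    0.7  -0.2 ]
-1 0 [ 0.06  0.58  1.78 -0.    0.78  0.2 ]
-180 [-0.06  0.57  1.82 -0.    0.75  1.65]
-150 [-0.06  0.57  1.82 -0.    0.75  1.13]
-120 [-0.06  0.57  1.82 -0.    0.75  0.61]
-90 [-0.06  0.57  1.82 -0.    0.75  0.08]
-60 [-0.06  0.57  1.82 -0.    0.75 -0.44]
-30 [-0.06  0.57  1.82 -0.    0.75 -0.96]
0 [-0.06  0.57  1.82 -0.    0.75 -1.49]
30 [-0.06  0.57  1.82 -0.    0.75 -2.01]
60 [-0.06  0.57  1.82 -0.    0.75 -2.53]
90 None
120 [-0.06  0.57  1.82 -0.    0.75  2.7 ]
150 [-0.06  0.57  1.82 -0.    0.75  2.18]
[0.533334   0.01519509]
```

```bash
python3 - <<'E'
from h import *
r.set_gripper(.45,20)
R=lambda a: rot(yd+a-np.pi/2)
r.move_to([*pin(A0),.15],R(A0)); r.move_linear([*pin(A0),.081],vel=.08)
print(r.current_t(),r.current_contact_force().round(1))
r.set_gripper(.25); print('open',r.current_opening(),r.current_finger_force())
for a in list(np.arange(A0-.1,.05,-.1))+[.04,.02,0,-.02]:
    r.move_linear([*pin(a),.081],R(a),vel=.06)
    t=r.current_tool_pos(); print(round(a,3),round(r.current_t(),2),np.round(r.current_contact_force(),1),np.round(t[:2]-pin(a),4))
    if a<.15 and np.hypot(*r.current_contact_force()[:2])>15: break
shot('top','top1')
E
```

```text
3.6917 [ 0.4  0.4 -0.3]
open 0.24944115333412123 0.0
0.707 4.39 [-0.5 -0.5  0. ] [-0.0001  0.    ]
0.607 4.78 [ 0.7 -0.2 -0.2] [-0.0002 -0.0001]
0.507 5.17 [0.4 0.8 0.7] [-0.0002 -0.0002]
0.407 5.57 [-0.3  0.7 -0.3] [-0.0003 -0.0001]
0.307 5.96 [-0.8 -0.1 -0.8] [-0.0003 -0.0001]
0.207 6.35 [-0.8 -0.4  0.3] [-0.0003 -0.0001]
0.107 6.74 [-0.6 -0.3 -0.3] [-0.0003 -0.0001]
0.04 7.05 [-1.  -0.2 -0.7] [-0.0002 -0.    ]
0.02 7.3 [-1.5  0.1  0.6] [-0.0002 -0.    ]
0 7.55 [-0.6  1.  -0.8] [-0.  0.]
-0.02 7.8 [-0.6  0.9  0.2] [ 0.0002 -0.    ]
```

```bash
python3 - <<'E'
from h import *
d=shot('side','side1')
t=dict(np.load('pics/top1.npz'))
a=cv2.resize(t['pixels'][130:280,230:420],None,fx=2.1,fy=2.1,interpolation=3); b=cv2.resize(d['pixels'][150:340,180:380],None,fx=1.95,fy=1.95,interpolation=3)
h=max(len(a),len(b)); f=lambda i:np.pad(i,((0,h-len(i)),(0,0),(0,0)))
cv2.imwrite('pics/c3.png',np.hstack([f(a),f(b)])[:,:800,::-1])
E
```

```text
(no output)
```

View pics/c3.png

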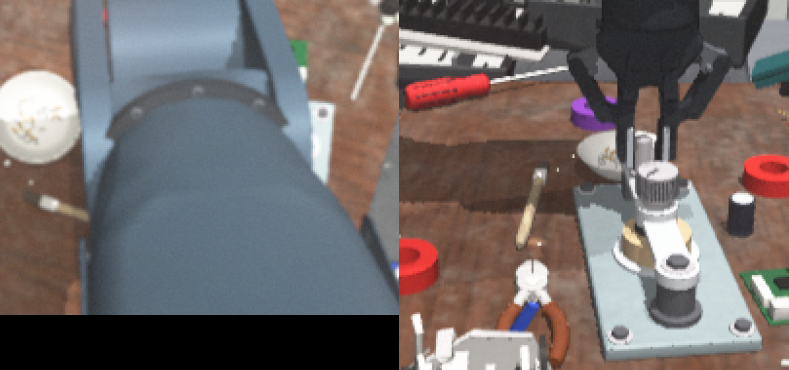

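The side crop shows the arm almost shut, lying over the roll, with the pin between the fingers. Next I push on until the stop answers.

```bash
python3 - <<'E'
from h import *
for a in np.arange(-.03,-.12,-.01):
    r.move_linear([*pin(a),.081],rot(yd+a-np.pi/2),vel=.03); r.sleep(.15)
    f=np.mean([r.current_contact_force() for _ in range(3)],0); print(round(a,3),round(r.current_t(),2),np.round(f,1),r.current_finger_force(),np.round(r.current_tool_pos()[:2]-pin(a),4))
    if np.hypot(*f[:2])>10: break
E
```

```text
-0.03 8.3 [-0.3  0.3  0.9] 0.5183307820630034 [ 0.0001 -0.    ]
-0.04 8.7 [-4.9  1.1  3. ] 2.6249704086512793 [-0.0004  0.    ]
-0.05 9.1 [-11.9   1.7   7.9] 5.8419839234557 [-0.0016  0.0002]
```

```bash
python3 - <<'E'
from h import *
r.move_linear([*pin(-.033),.081],vel=.03); r.set_gripper(.4); r.move_linear([*pin(-.033),.16],vel=.15)
r.move_to([.25,.42,.25],rot(yd+np.pi/3)); print(r.current_t(),r.current_q().round(2))
d=shot('top','top2'); s=shot('side','side2')
P=cloud(d)
for nm,lo,hi in(('screw',.084,.09),('pin',.080,.088),('cap',.053,.06)):
    m=((P[...,2]>lo)&(P[...,2]<hi)).astype(np.uint8);m[:160]=0;m[275:]=0;m[:,:265]=0;m[:,395:]=0
    n,l,st,ce=cv2.connectedComponentsWithStats(m)
    for i in range(1,n):
        if st[i,4]>15: z={'screw':.0872,'pin':.084,'cap':.056}[nm];print(nm,st[i].tolist(),ray(d,*ce[i],z).round(4))
a=cv2.resize(d['pixels'][160:235,260:395],None,fx=4,fy=4,interpolation=3); b=cv2.resize(s['pixels'][200:300,260:360],None,fx=2.6,fy=3,interpolation=3)
cv2.imwrite('pics/c4.png',np.hstack([a,b])[:,:800,::-1])
E
```

```text
12.0 [ 0.94  0.24  1.81 -0.    1.09 -1.54]
screw [299, 183, 5, 8, 18] [0.5445 0.0833 0.0872]
screw [328, 183, 17, 17, 203] [0.5353 0.0164 0.0872]
pin [299, 183, 8, 8, 49] [0.5448 0.0807 0.084 ]
pin [328, 183, 17, 17, 171] [0.5352 0.0164 0.084 ]
cap [296, 188, 12, 7, 21] [0.5408 0.0831 0.056 ]
cap [326, 192, 16, 10, 26] [0.5253 0.0217 0.056 ]
cap [367, 193, 14, 12, 83] [ 0.5232 -0.0626  0.056 ]
```

View pics/c4.png

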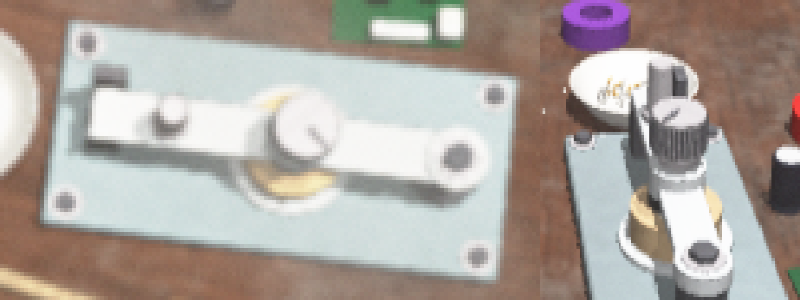

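The arm's end lies against the lug. The screw is at (0.535, 0.016) and the ridge stands about 2.4 rad off its stop. Now I grip the head and screw it down.

```bash
cat >> h.py <<'E'
S=np.array([.5351,.0163]); YS=1.413
def turn(phi,z):
    q0=r.current_q(); q=np.array(r.inverse_kinematics([*S,z],rot(phi))); assert abs(q-q0).max()<1,(q,q0); r.set_joints(q)
def mz(): return float(np.mean([r.current_torque()[2] for _ in range(3)]))
E
python3 - <<'E'
from h import *
p0=YS+np.pi/3; z0=.0802
r.set_gripper(.65,40); r.move_to([*S,.15],rot(p0)); r.move_linear([*S,z0],vel=.08)
print(r.current_t(),r.current_contact_force().round(1)); r.set_gripper(0.)
print('op',r.current_opening(),r.current_finger_force(),r.current_contact_force().round(1),mz())
for k in list(np.arange(.25,2.1,.25))+[2.1]:
    turn(p0-k,z0-.00048*k); print(round(k,2),round(r.current_t(),2),r.current_contact_force().round(1),round(mz(),3),r.current_q()[5].round(2))
E
```

```text
15.3 [-0.2 -0.2 -0.1]
op 0.3574795010831487 39.08436298370361 [-0.7 -2.   4.8] -0.0151169417363382
0.25 15.98 [-1.7 -1.7  6.1] -0.045 -2.27
0.5 16.33 [-1.5 -3.1  5.2] -0.101 -2.02
0.75 16.68 [-0.8 -4.2  5.2] -0.059 -1.77
1.0 17.03 [-0.6 -4.6  5.9] -0.072 -1.52
1.25 17.38 [-1.7 -4.   6.5] -0.022 -1.27
1.5 17.73 [-0.8 -4.6  6.2] -0.091 -1.02
1.75 18.08 [-1.4 -5.2  6.5] -0.055 -0.77
2.0 18.43 [-1.5 -5.3  6.1] -0.08 -0.52
2.1 18.68 [-2.3 -6.   6.8] -0.079 -0.42
```

```bash
python3 - <<'E'
from h import *
p0=YS+np.pi/3; z0=.0802
for k in np.arange(2.15,3.1,.05):
    turn(p0-k,z0-.00048*min(k,2.45)); r.sleep(.05); m=mz(); print(round(k,2),round(r.current_t(),2),r.current_contact_force().round(1),round(m,3),(r.current_q()[5]+2.53).round(3),np.round(r.current_effort()[5],2))
    if abs(m)>.45: break
E
```

```text
2.15 18.98 [-2.9 -5.3  6.7] -0.074 2.159 -0.01
2.2 19.28 [-2.  -6.2  6.6] -0.089 2.209 -0.01
2.25 19.58 [-2.7 -5.1  6.3] -0.01 2.259 -0.01
2.3 19.88 [-2.  -5.6  6.1] -0.062 2.309 -0.01
2.35 20.18 [-2.8 -4.9  6.4] -0.086 2.359 -0.01
2.4 20.48 [ 0.4 -6.7  5. ] 0.544 2.408 0.56
```

Clear hard stop at k ≈ 2.38, which matches the 2.39 rad read from the ridge. Now I back off a quarter turn.

```bash
python3 - <<'E'
from h import *
p0=YS+np.pi/3; z0=.0802
r.sleep(.25); print('held',mz())
for k in list(np.arange(2.3,.9,-.2))+[.81]:
    turn(p0-k,z0-.00048*k); print(round(k,2),round(mz(),3),r.current_finger_force())
r.sleep(.2); print(r.current_t(),r.current_contact_force().round(1),r.current_finger_force(),(r.current_q()[5]+2.53).round(3))
s=shot('side','side3'); d=shot('top','top3')
b=cv2.resize(s['pixels'][190:310,250:370],None,fx=5,fy=5,interpolation=3)
cv2.imwrite('pics/c5.png',b[:,:,::-1])
E
```

```text
held 0.48821831327877857
2.3 0.069 39.34694588184357
2.1 0.046 39.3337619304657
1.9 0.075 39.33801770210266
1.7 0.05 39.34105932712555
1.5 0.052 39.3422269821167
1.3 -0.002 39.341604709625244
1.1 0.031 39.37337815761566
0.81 0.077 39.43662106990814
23.4167 [ 1.9 -4.7  5.2] 39.436474442481995 0.826
```

View pics/c5.png

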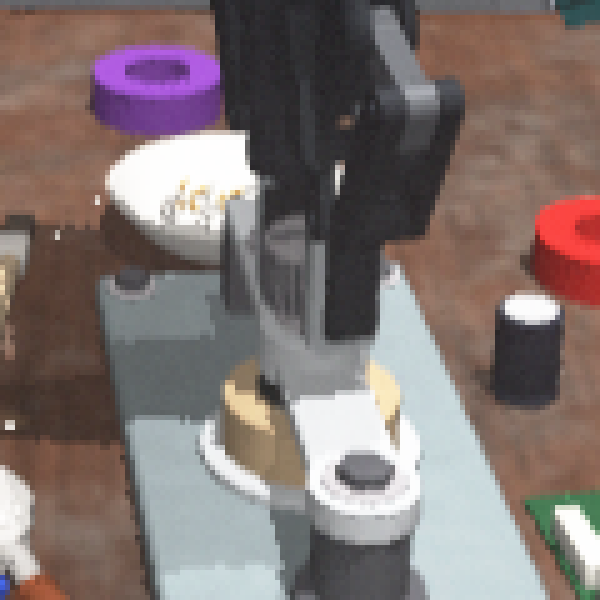

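The side crop shows the fingers gripping the head at about (300,290) in the crop, the arm still lying over the roll and the roll seated. The gripper turned back 1.58 rad from the stop without slipping, so I hand in.

```bash
python3 -c "
from h import *
print(r.hand_in(), r.current_t())"
```

```text
the job is handed in; nothing more can be done
the job is handed in; nothing more can be done
```

I handed the job in with the keeper arm shut against its lug and the screw bottomed out, then backed off about 1.58 rad, with the gripper still holding the head at about 39 N; the judge's result was not shown.

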